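# Release the safety catch and open the sliding door of the mosaic shelf

## Task

Open the lower compartment of the bamboo sorting shelf so that the tiles can be put away: first turn the red knob of the safety catch on the shelf's front edge all the way until its pin has left the door, then slide the door by its dark wooden handle fully open to its stop and let go. Nobody remembers whether the catch undoes clockwise or anticlockwise, so feel which way it gives; leave the other things on the shelf and the table where they are.

Things in the scene. Friction and masses are not known exactly. Their poses are not given: they have to be found in the camera images.
- shelf: Fixed bamboo shelf, 500 mm wide (y), 200 deep (x), deck top 200 above the table. Origin: table level, under the middle of the deck's front edge; x points into the shelf, y along its front to the robot's left, z up. Left half of the front: fixed panel. Right half: sliding bamboo door in a plastic track, 12 to 24 mm before the deck's edge, its top at 177 mm (steel lugs to 198).
- housing (a point): Centre of the top of the white lock housing that straddles the deck's front edge near the right end: 84 mm (x) by 64 mm (y), top 224 mm above the table. Axes as the shelf's. The knob stands on it.
- catch_grip (a point): Point on the vertical axis of the red knob, 246 mm above the table; axes as the shelf's, not turning with the knob. Knob: upright bar 46 long, 13 wide, 228 to 262 mm above the table, on a black disc of 24 mm radius. At angle 0 its length lies along the shelf's x (grip from above, fingers closing along the shelf's y) and the white mark on its top is at the end towards the robot.
- catch (a joint): Knob angle, rad, 0 at the start, positive counter-clockwise seen from above. It turns easily (0.1 N m) only one way, + or - (hidden), up to 2.4, and stays where left; the other way it meets a hard stop after about 0.15 rad, felt as a moment. It does not rise. Door free from 2.1 rad, better 2.2 to 2.35: more than most wrists turn in one grasp, so let go and grip again.
- pin (a joint): Shift, m, along the shelf's x of the 12 mm upright steel pin under the housing, which stands beside a 10 mm wide steel lug on the door's top and locks it: 0 locked; it moves 5.7 mm per rad of the knob, backward (+) or forward (-); past the lug from 12 mm. Moved by the knob only.
- door_handle (a point): Centre of the top end, 189 mm above the table, of the door's upright dark wooden bar; axes as the shelf's. Bar 14 x 14 mm in section, from 111 to 189 mm above the table, its centre 34 mm before the door's face, 27 mm free behind it; 10 mm thick stand-offs at 125 and 165 mm height. Reached from above: grip the upper 40 mm, fingers closing along the shelf's y.
- door (a joint): How far the door is open, m: 0 shut, 0.18 fully open against its stop, moving along the shelf's +y (to the robot's left). Friction about 3 N; it stays where left. While locked it moves only some 5 mm.
- nugget: rounded green sea-glass nugget, 40 mm across, 21 mm tall, lying on the shelf's deck; origin at the centre of its underside (bystander)
- clay_tile: speckled terracotta tile 60 x 60 x 9 mm on the deck; origin at the centre of its underside (bystander)
- spreader: grout spreader with a grey driftwood handle and a black rubber blade, 165 mm long, 24 mm tall, lying on the deck along the shelf's width (bystander)
- compass: steel drawing compass, 135 mm long, 8 mm thick, lying on the deck (bystander)
- tessera_jar: blue jar with a wooden cap, 72 mm diameter, 110 mm tall, on the table to the left (bystander)
- mug: white mug, 80 mm diameter, 90 mm tall, on the table to the right (bystander)
- nippers: tile nippers with blue handles, 180 mm long, 14 mm thick, lying on the table to the right (bystander)

How it is judged:
On the way:
1. the safety catch is turned (2.05 rad or more, either way) while the door is still shut ((value of joint catch above 2.05 rad or value of joint catch below -2.05 rad) and value of joint door below 0.02 m), for 0.2 s.
At the end, for the whole second after the job is handed in: The door is fully open (168 mm or more of its 180 mm) and at rest, and the catch is still released (1.9 rad or more from its start) (value of joint door above 0.168 m and (value of joint catch above 1.9 rad or value of joint catch below -1.9 rad) and velocity of joint door below 0.01 m/s); the robot touches nothing.
It fails at once if anything on the shelf's deck is shifted by more than 30 mm (distance of any of nugget, clay_tile, spreader, compass from where it was at the start of the episode above 0.03 m).
It fails at once if anything on the table is shifted by more than 30 mm (distance of any of tessera_jar, mug, nippers from where it was at the start of the episode above 0.03 m).
It also fails if it takes over 67 s, if anything falls off the work surface, if the arm or the gripper's body presses on something with over 40 N, if the wrist force passes 120 N, or if a joint passes its speed limit or range.

## Robot

A 7-joint arm with a two-finger parallel gripper is mounted at the origin on the work surface. World frame = base frame: x ahead of the robot, y to its left, z up, the work surface at z = 0. Lengths are in m, angles in rad, forces in N, time in s.
With the tool pointing down it reaches from about 0.4 to 0.85 m from the base axis. Payload 4.5 kg.
Tool frame: the origin (TCP) lies at the centre of the arm's flange, where the gripper is bolted on; the fingertips stand nose_length ahead of it and the grasp point (between the pads) lies 147 mm ahead of it (nose_length is the distance from the TCP to the fingertips, in m); z points along the fingers, y is the line along which they close (so a half turn about z gives the same grasp; the last joint's range is limited). The gripper opens to 88 mm and grips with 3 to 60 N. Pads are 18 mm wide; open, the fingers measure 123 mm over their backs; the gripper's body (75 mm by 187 mm) begins 45 mm behind the grasp point.
Start: joints at [1.202, 0.689, -0.195, 1.565, 0.157, 0.902, -0.215], TCP at [0.245, -0.575, 0.405] pointing down, gripper open.
Joint ranges: [-3.01, 3.01], [-0.46, 2.08], [-1.47, 1.51], [0.13, 2.56], [-1, 4.14], [0.04, 2.09], [-2.66, 2.66]. Speed limits (rad/s): [2.57, 2.57, 3.14, 3.14, 3.14, 3.14, 3.14].

## Interface

Orientations are given as a unit quaternion [x, y, z, w].
In Python, from plant import * gives the robot as it stands.
- The arm moves only by the tool play_rows, never from a script. Its argument "rows" is a list that holds one entry, the list of rows, each a list of 6 numbers: the shift along the tool's x, y, z normalised to -1 to 1, where 1 is 0.5 m, then the turn, a rotation vector about the tool's x, y, z normalised to -1 to 1, where 1 is 0.5 rad. A call has 1 to 20 rows; each row is the pose to reach, as a shift and turn from the pose commanded when the call began, along the tool's axes at that moment; what a row does not reach only later rows make up. A row lasts 1/12 s, in which the tool goes at most 41.7 mm and 7.16 degrees, less where a joint would pass 70% of its speed; a pose out of reach is approached as far as the arm can. A call with a number of a shift or a turn outside -1 to 1 is refused whole. A call with a gripper value outside its range is refused whole. "claw" is the closure, from 0 (fully open) to 1 (shut), set as the call begins (left out, the last holds). The fingers move at their own pace and stop on an object; "squeeze" is the grip in N (left out, the last holds). Time passes only in rows, so rows that repeat a pose let the fingers close. It gives the time, the measured TCP pose, the force, the opening and the grip force at its end, in the units of the state.
- get_state(): the state, without advancing time (a new reading comes with each control period).
- snapshot(name): name is "scene" or "top" or "wrist"; returns a dict with "pixels" (400x640x3 uint8, blue, green, red), "camera_matrix" (3x3 intrinsics, pixels), "dist_coeffs" ([k1, k2, p1, p2, k3] as OpenCV has them; the pictures are not rectified), "world_to_cam" (4x4, takes a point from world to camera coordinates); the wrist camera has in their place "mount" (4x4, takes a point from camera to tool coordinates, whose origin is the TCP and whose axes are the flange's). Camera axes: x right, y down, z forward; pixel columns grow to the right and rows downward; lengths in m; the calibration is good to about 2 mm. A picture is of the moment at which its call begins: read the wrist's pose just before it. There is no depth.
- finish_job(): hands the job in; it is judged then, once.
The state is a dict: "clock": time; "q": joint angles; "qd": joint speeds; "joint_torque": joint torques, N m; "tool_pos": TCP position; "eef_rot": TCP orientation; "contact_force": force on the tool from outside, world axes, zero at the start; "moment": the same for the moment, N m; "opening": opening from 0.0 (shut) to 1.0 (fully open); "finger_force": force on a finger pad.
Only numpy, scipy, OpenCV 4.12 (cv2) and the standard library are available. Lean on these libraries where they do the work, as an engineer would, in place of code of your own. Each camera call takes 0.05 s, during which the arm holds its last target. There are 200 camera calls.

## Working session

There is one attempt and no reset: what is moved stays moved. The work goes in short steps, Python scripts to look and compute and a tool call to move; the robot and the scene stay as the last step left them, time stands still between calls to the robot, and variables do not carry over. Pictures are saved under pics/ and viewed, at most 10 in all, crops included, and the job is handed in when it is done.

Besides the shell and the picture viewer there is one more tool, called after "Call:" in YAML: its name, and indented under it one key for each argument. play_rows: Moves the arm, as the interface text tells. Its arguments: {"type":"object","properties":{"rows":{"type":"array"},"claw":{"type":"number"},"squeeze":{"type":"number"}},"required":["rows"]}

```bash
mkdir -p pics; ls; cat > h.py <<'E'
from plant import *
import numpy as np, cv2, pickle
from scipy.spatial.transform import Rotation as R
def shot(n,f=None):
    s=get_state(); d=snapshot(n); d={k:(np.array(v)) for k,v in d.items()}
    if n=="wrist":
        T=np.eye(4);T[:3,:3]=R.from_quat(s["eef_rot"]).as_matrix();T[:3,3]=s["tool_pos"]
        d["c2w"]=T@d["mount"]
    else: d["c2w"]=np.linalg.inv(d["world_to_cam"])
    if f: cv2.imwrite("pics/%s.png"%f,d["pixels"]); pickle.dump(d,open("pics/%s.pkl"%f,"wb"))
    return d
def ray(d,uv):
    p=cv2.undistortPoints(np.array([[uv]],float),d["camera_matrix"],d["dist_coeffs"])[0,0]
    return d["c2w"][:3,3], d["c2w"][:3,:3]@np.array([p[0],p[1],1])
def onz(d,uv,z):
    o,v=ray(d,uv); return o+v*(z-o[2])/v[2]
def proj(d,P):
    w=np.linalg.inv(d["c2w"]); return cv2.projectPoints(np.array(P,float).reshape(-1,1,3),cv2.Rodrigues(w[:3,:3])[0],w[:3,3],d["camera_matrix"],d["dist_coeffs"])[0][:,0]
E
python3 - <<'E'
from h import *
s=get_state()
for k,v in s.items(): print(k,np.round(v,3))
print(R.from_quat(s["eef_rot"]).as_matrix().round(3))
shot("scene","s0");shot("top","t0")
E
```

```text
pics
clock 0.0
q [ 1.202  0.69  -0.195  1.566  0.157  0.902 -0.215]
qd [-0.001 -0.001  0.001  0.002  0.001  0.001  0.   ]
joint_torque [ 1.0000e-03 -5.2757e+01 -1.2670e+00 -1.5343e+01 -5.3000e-02  7.0000e-03
  0.0000e+00]
tool_pos [ 0.245 -0.575  0.404]
eef_rot [ 0.98   0.2   -0.    -0.001]
contact_force [-0.272  0.414 -0.424]
moment [ 0.046  0.021 -0.055]
finger_force 0.0
opening 0.999
[[ 0.92   0.392 -0.001]
 [ 0.392 -0.92   0.002]
 [-0.    -0.002 -1.   ]]
```

View pics/t0.png

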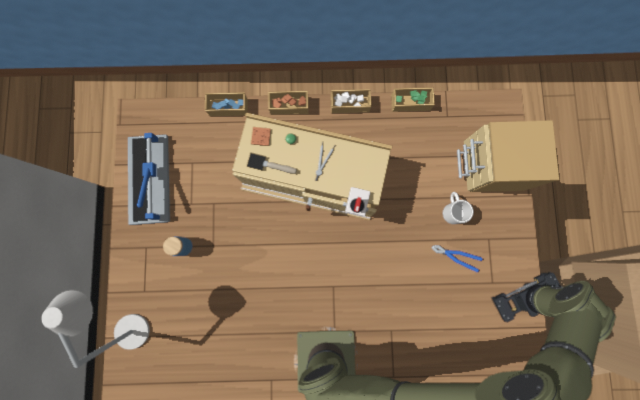

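View pics/s0.png

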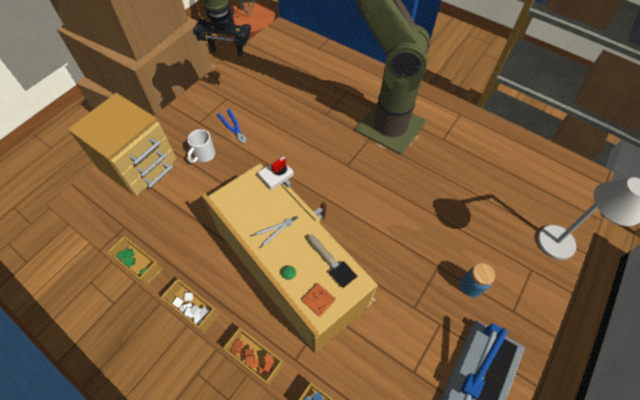

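The top view shows the shelf around (312,165), the white housing at (358,201) with the red knob at (359,204), and the handle near (309,201). In the scene view the knob is at (279,163) and the handle near (320,212).

```bash
python3 - <<'E'
from h import *
t=pickle.load(open("pics/t0.pkl","rb"));s=pickle.load(open("pics/s0.pkl","rb"))
def red(d,roi):
    x0,y0,x1,y1=roi; h=cv2.cvtColor(d["pixels"],cv2.COLOR_BGR2HSV)
    m=(((h[...,0]<6)|(h[...,0]>174))&(h[...,1]>170)&(h[...,2]>90)).astype(np.uint8)
    k=np.zeros_like(m);k[y0:y1,x0:x1]=m[y0:y1,x0:x1]
    ys,xs=np.nonzero(k);return (xs.mean(),ys.mean(),len(xs))
a=red(t,(340,185,375,215));b=red(s,(265,150,295,180));print(a,b)
o1,v1=ray(t,a[:2]);o2,v2=ray(s,b[:2])
k=np.linalg.lstsq(np.c_[v1,-v2],o2-o1,rcond=None)[0];print(o1+k[0]*v1,o2+k[1]*v2)
# deck corners top
for c in [(249,117),(390,150),(379,204),(234,178)]: print(c,onz(t,c,.2).round(3))
print("handle",onz(t,(309,201),.189).round(3), onz(s,(320,210),.189).round(3))
cv2.imwrite("pics/c.png",np.hstack([cv2.resize(t["pixels"][105:225,225:400],None,fx=2.28*1.0,fy=2.28*1.0,interpolation=3) ,cv2.resize(s["pixels"][140:260,230:405],None,fx=2.28,fy=2.28,interpolation=3)]))
E
```

```text
(np.float64(358.0769230769231), np.float64(201.8846153846154), 26) (np.float64(278.17054263565893), np.float64(165.1705426356589), 129)
[ 0.53732126 -0.11331795  0.24754229] [ 0.53580496 -0.11090505  0.24710382]
(249, 117) [0.844 0.242 0.2  ]
(390, 150) [ 0.717 -0.232  0.2  ]
(379, 204) [ 0.535 -0.187  0.2  ]
(234, 178) [0.634 0.292 0.2  ]
handle [0.552 0.044 0.189] [0.559 0.053 0.189]
```

View pics/c.png

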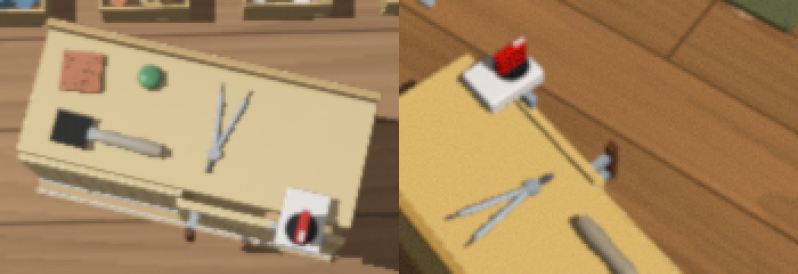

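The crop shows the knob bar along the depth with its mark towards the robot. The dark handle sits at about top (308.5,208.5), which is scene (322,210).

```bash
cat >> h.py <<'E'
def goto(p,yaw=None):
    """yaw: world yaw of tool x, tool down; prints row"""
    s=get_state();A=R.from_quat(s["eef_rot"]);d=A.inv().apply(np.array(p)-s["tool_pos"])/.5
    if yaw is None: r=np.zeros(3)
    else:
        c,n=np.cos(yaw),np.sin(yaw);B=R.from_matrix([[c,n,0],[n,-c,0],[0,0,-1]]);r=(A.inv()*B).as_rotvec()/.5
    print("ROW",d.round(4).tolist(),r.round(3).tolist())
E
python3 - <<'E'
from h import *
t=pickle.load(open("pics/t0.pkl","rb"));s=pickle.load(open("pics/s0.pkl","rb"))
f=lambda x,y:(225+x/2.28,105+y/2.28)
for c in [(20,150),(180,190),(345,228),(48,22),(380,97)]: print(c,onz(t,f(*c),.2).round(3))
o1,v1=ray(t,f(190,237));o2,v2=ray(s,(230+(611-399)/2.28,140+152/2.28))
k=np.linalg.lstsq(np.c_[v1,-v2],o2-o1,rcond=None)[0];print("handle",o1+k[0]*v1,o2+k[1]*v2)
goto([.5365,-.112,.55],np.radians(-13))
E
```

```text
(20, 150) [0.658 0.293 0.2  ]
(180, 190) [0.593 0.06  0.2  ]
(345, 228) [ 0.532 -0.178  0.2  ]
(48, 22) [0.853 0.252 0.2  ]
(380, 97) [ 0.725 -0.238  0.2  ]
handle [0.52888966 0.04769041 0.15966621] [0.53103349 0.04394037 0.15980166]
ROW [0.8994, -0.6232, -0.2911] [-0.003, 0.001, 1.259]
```

Call:
play_rows:
  rows:
    - [[0.9,-0.623,-0.29,0,0,0.7],[0.9,-0.623,-0.29,0,0,0.7],[0.9,-0.623,-0.29,0,0,0.7],[0.9,-0.623,-0.29,0,0,0.7],[0.9,-0.623,-0.29,0,0,0.7],[0.9,-0.623,-0.29,0,0,0.7],[0.9,-0.623,-0.29,0,0,0.7],[0.9,-0.623,-0.29,0,0,0.7],[0.9,-0.623,-0.29,0,0,0.7],[0.9,-0.623,-0.29,0,0,0.7],[0.9,-0.623,-0.29,0,0,0.7],[0.9,-0.623,-0.29,0,0,0.7],[0.9,-0.623,-0.29,0,0,0.7],[0.9,-0.623,-0.29,0,0,0.7],[0.9,-0.623,-0.29,0,0,0.7],[0.9,-0.623,-0.29,0,0,0.7],[0.9,-0.623,-0.29,0,0,0.7],[0.9,-0.623,-0.29,0,0,0.7]]
  claw: 0

```text
clock: 1.6
tool_pos: [0.5361, -0.1137, 0.5492]
eef_rot: [1.0, 0.025, -0.001, 0.0]
contact_force: [0.7, -0.8, 0.2]
opening: 1.004
finger_force: 0.0
```

```bash
python3 - <<'E'
from h import *
s=get_state();print(s["clock"],np.round(s["q"],3),np.round(s["tool_pos"],3),nose_length if "nose_length" in globals() else "")
goto([.5365,-.112,.55],-.258)
E
```

```text
1.6 [ 0.201  0.433 -0.121  1.584  0.058  1.13  -1.455] [ 0.536 -0.114  0.549] 0.166
ROW [0.0011, -0.0034, -0.0017] [0.002, 0.003, 0.616]
```

Call:
play_rows:
  rows:
    - [[0.001,-0.003,0,0,0,0.616],[0.001,-0.003,0,0,0,0.616],[0.001,-0.003,0,0,0,0.616],[0.001,-0.003,0,0,0,0.616],[0.001,-0.003,0,0,0,0.616]]

```text
clock: 2.02
tool_pos: [0.5368, -0.1116, 0.5495]
eef_rot: [0.992, -0.127, -0.0, 0.0]
contact_force: [0.9, -1.0, -0.5]
opening: 1.0
finger_force: 0.0
```

```bash
python3 - <<'E'
from h import *
s=get_state();print(s["clock"],np.round(s["q"],3),np.round(s["tool_pos"],3))
d=shot("wrist","w0");print(d["c2w"].round(3))
print(proj(d,[[.5365,-.112,.262],[.53,.046,.189]]))
E
```

```text
2.0167 [ 0.148  0.431 -0.044  1.585  0.021  1.126 -1.727] [ 0.537 -0.112  0.55 ]
[[-0.253 -0.918 -0.306  0.615]
 [-0.968  0.24   0.079 -0.132]
 [ 0.001  0.316 -0.949  0.529]
 [ 0.     0.     0.     1.   ]]
[[318.62874556 188.73096378]
 [189.98660326 208.20387527]]
```

View pics/w0.png

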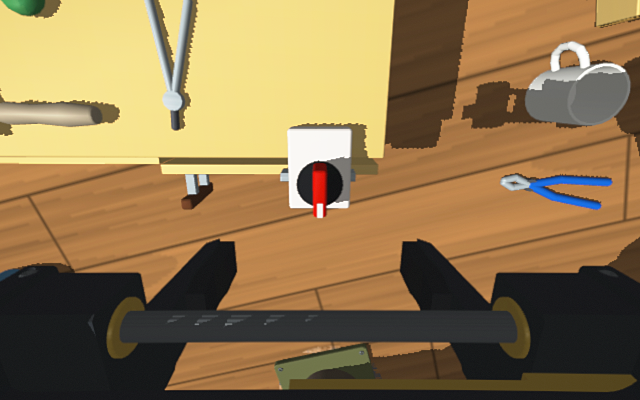

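The wrist view shows the knob bar from (319,166) to (320,217), parallel to the image rows' normal, so the yaw matches. The handle's top end is at about (205,187) and the housing spans (289–351, 128–208).

```bash
python3 - <<'E'
from h import *
d=pickle.load(open("pics/w0.pkl","rb"))
P=[onz(d,(u,v),z) for u,v,z in [(319.5,166,.262),(320,211,.262),(289,128,.224),(351,128,.224),(290,208,.224),(351,208,.224),(205,187,.189),(0,161,.2),(160,161,.2)]]
for p in P: print(p.round(4))
for a,b in [(0,1),(2,3),(2,4),(3,5),(7,8)]: v=P[b]-P[a];print(np.linalg.norm(v),np.degrees(np.arctan2(v[1],v[0])))
print("housing",np.mean(P[2:6],0)," knob",(P[0]+P[1])/2)
x=np.array([np.cos(.258),-np.sin(.258),0]);y=np.array([np.sin(.258),np.cos(.258),0])
print("knob-housing in shelf axes",[(((P[0]+P[1])/2-np.mean(P[2:6],0))@a).round(4) for a in (x,y)])
h=cv2.cvtColor(d["pixels"],cv2.COLOR_BGR2HSV);m=(((h[...,0]<6)|(h[...,0]>174))&(h[...,1]>190)).astype(np.uint8);m[:150]=0;m[225:]=0;m[:,:295]=0;m[:,345:]=0
print(cv2.minAreaRect(np.argwhere(m)[:,::-1].astype(np.float32)))
E
```

```text
[ 0.5567 -0.1181  0.262 ]
[ 0.5152 -0.1078  0.262 ]
[ 0.5923 -0.0968  0.224 ]
[ 0.5771 -0.1552  0.224 ]
[ 0.5123 -0.0745  0.224 ]
[ 0.496 -0.137  0.224]
[0.55   0.0195 0.189 ]
[0.634  0.2141 0.2   ]
[0.5918 0.0507 0.2   ]
0.04269991145520245 166.0802526259664
0.06031429610646357 -104.63903461140222
0.08307004315637215 164.3735526086457
0.08311617551089905 167.32916760051606
0.16876503718169372 -104.47553410433785
housing [ 0.54439868 -0.1158759   0.224     ]  knob [ 0.53595166 -0.11291506  0.262     ]
knob-housing in shelf axes [np.float64(-0.0089), np.float64(0.0007)]
((319.0, 189.5), (53.0, 14.0), 90.0)
```

Call:
play_rows:
  rows:
    - [[0.003,0.003,0.07,0,0,0],[0.003,0.003,0.14,0,0,0],[0.003,0.003,0.2,0,0,0],[0.003,0.003,0.25,0,0,0],[0.003,0.003,0.28,0,0,0],[0.003,0.003,0.293,0,0,0],[0.003,0.003,0.293,0,0,0],[0.003,0.003,0.293,0,0,0]]

```text
clock: 2.73
tool_pos: [0.5387, -0.1126, 0.4038]
eef_rot: [0.992, -0.127, 0.0, 0.0]
contact_force: [-0.2, 0.6, 0.6]
opening: 0.999
finger_force: 0.0
```

Call:
play_rows:
  rows:
    - [[0,0,0,0,0,0],[0,0,0,0,0,0],[0,0,0,0,0,0],[0,0,0,0,0,0],[0,0,0,0,0,0],[0,0,0,0,0,0],[0,0,0,0,0,0],[0,0,0,0,0,0],[0,0,0,0,0,0],[0,0,0,0,0,0]]
  claw: 1
  squeeze: 20

```text
clock: 3.57
tool_pos: [0.5384, -0.1123, 0.4032]
eef_rot: [0.992, -0.127, -0.0, 0.0]
contact_force: [0.4, -0.3, -0.8]
opening: 0.269
finger_force: 0.0
```

```bash
python3 - <<'E'
from h import *
s=get_state()
for k in ["clock","q","tool_pos","contact_force","moment","opening","finger_force"]: print(k,np.round(s[k],3))
goto([.5355,-.113,.402],-.258)
E
```

```text
clock 3.567
q [ 0.151  0.589 -0.047  1.801  0.038  0.753 -1.743]
tool_pos [ 0.538 -0.112  0.403]
contact_force [ 0.414 -0.295 -0.833]
moment [-0.016  0.024  0.003]
opening 0.269
finger_force 0.0
ROW [-0.0052, 0.0028, 0.0024] [0.0, 0.0, 0.006]
```

Call:
play_rows:
  rows:
    - [[-0.005,0.002,0.002,0,0,0],[-0.005,0.002,0.002,0,0,0],[-0.005,0.002,0.002,0,0,0],[-0.005,0.002,0.002,0,0,0],[-0.005,0.002,0.002,0,0,0],[-0.005,0.002,0.002,0,0,0]]

```text
clock: 4.07
tool_pos: [0.5353, -0.1127, 0.402]
eef_rot: [0.992, -0.127, -0.001, 0.0]
contact_force: [-1.4, -0.5, -0.6]
opening: 0.149
finger_force: 20.0
```

```bash
python3 - <<'E'
from h import *
s=get_state()
for k in ["clock","tool_pos","contact_force","moment","opening","finger_force"]: print(k,np.round(s[k],3))
goto([.5355,-.113,.402],-.258)
E
```

```text
clock 4.067
tool_pos [ 0.535 -0.113  0.402]
contact_force [-1.363 -0.485 -0.615]
moment [-0.032  0.376  0.049]
opening 0.149
finger_force 20.0
ROW [0.0005, 0.0004, -0.0] [0.001, 0.003, 0.005]
```

Gripped on 13 mm. Next I'll try counter-clockwise (negative about the tool's z).

Call:
play_rows:
  rows:
    - [[0,0,0,0,0,-0.1],[0,0,0,0,0,-0.2],[0,0,0,0,0,-0.3],[0,0,0,0,0,-0.4],[0,0,0,0,0,-0.4]]

```text
clock: 4.48
tool_pos: [0.5354, -0.1122, 0.402]
eef_rot: [1.0, -0.027, -0.001, -0.0]
contact_force: [-1.9, 1.7, -1.0]
opening: 0.141
finger_force: 20.0
```

```bash
python3 - <<'E'
from h import *
s=get_state()
for k in ["clock","q","tool_pos","contact_force","moment","opening","finger_force"]: print(k,np.round(s[k],3))
goto([.5355,-.113,.402],-.258)
E
```

```text
clock 4.483
q [ 0.19   0.588 -0.109  1.808  0.087  0.752 -1.59 ]
tool_pos [ 0.535 -0.112  0.402]
contact_force [-1.851  1.672 -1.031]
moment [0.361 0.382 0.022]
opening 0.141
finger_force 19.999
ROW [0.0003, 0.0015, -0.0] [-0.002, 0.003, 0.409]
```

Call:
play_rows:
  rows:
    - [[0,0,0,0,0,-0.12],[0,0,0,0,0,-0.24],[0,0,0,0,0,-0.24]]

```text
clock: 4.73
tool_pos: [0.5354, -0.1119, 0.402]
eef_rot: [0.999, 0.033, -0.001, -0.001]
contact_force: [-2.2, 3.4, -1.2]
opening: 0.149
finger_force: 20.0
```

```bash
python3 - <<'E'
from h import *
s=get_state()
for k in ["clock","q","tool_pos","contact_force","moment","opening","finger_force"]: print(k,np.round(s[k],3))
goto([.5355,-.113,.402],-.258)
d=shot("wrist","w1");cv2.imwrite("pics/w1c.png",d["pixels"])
E
```

```text
clock 4.733
q [ 0.211  0.589 -0.145  1.807  0.116  0.756 -1.499]
tool_pos [ 0.535 -0.112  0.402]
contact_force [-2.161  3.444 -1.197]
moment [0.604 0.394 0.06 ]
opening 0.149
finger_force 20.0
ROW [0.0, 0.0022, -0.0] [-0.003, 0.003, 0.647]
```

View pics/w1c.png

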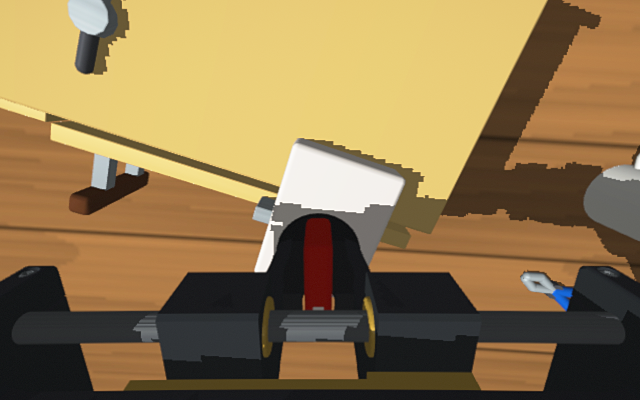

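The wrist view shows the red bar still square between the fingers at (318,265), while the housing is turned about 19° in view. The knob has turned 0.32 rad, past 0.15, so counter-clockwise is free and I'll continue.

Call:
play_rows:
  rows:
    - [[0,0,0,0,0,-0.2],[0,0,0,0,0,-0.4],[0,0,0,0,0,-0.6],[0,0,0,0,0,-0.8],[0,0,0,0,0,-1],[0,0,0,0,0,-1]]

```text
clock: 5.28
tool_pos: [0.5351, -0.1106, 0.402]
eef_rot: [0.96, 0.28, -0.001, -0.002]
contact_force: [-4.0, 5.6, 1.7]
opening: 0.149
finger_force: 20.0
```

```bash
python3 - <<'E'
from h import *
s=get_state()
for k in ["clock","q","tool_pos","contact_force","moment","opening","finger_force"]: print(k,np.round(s[k],3))
goto([.5355,-.111,.402],-.258)
E
```

```text
clock 5.283
q [ 0.302  0.598 -0.297  1.803  0.232  0.778 -1.115]
tool_pos [ 0.535 -0.111  0.402]
contact_force [-4.016  5.554  1.671]
moment [1.276 0.886 0.049]
opening 0.149
finger_force 19.999
ROW [0.0003, 0.0012, -0.0001] [-0.008, 0.004, 1.653]
```

Call:
play_rows:
  rows:
    - [[0,-0.002,0,0,0,-0.2],[0,-0.002,0,0,0,-0.4],[0,-0.002,0,0,0,-0.6],[0,-0.002,0,0,0,-0.8],[0,-0.002,0,0,0,-1],[0,-0.002,0,0,0,-1]]

```text
clock: 5.78
tool_pos: [0.534, -0.1094, 0.402]
eef_rot: [0.861, 0.509, -0.001, -0.003]
contact_force: [-5.2, 6.4, 2.2]
opening: 0.143
finger_force: 20.0
```

```bash
python3 - <<'E'
from h import *
s=get_state()
for k in ["clock","q","tool_pos","contact_force","moment","opening","finger_force"]: print(k,np.round(s[k],3))
goto([.5355,-.111,.402],-.258)
print(R.from_quat(s["eef_rot"]).inv().apply(s["contact_force"]))
E
```

```text
clock 5.783
q [ 0.389  0.613 -0.444  1.801  0.344  0.808 -0.728]
tool_pos [ 0.534 -0.109  0.402]
contact_force [-5.226  6.403  2.212]
moment [1.392 1.217 0.028]
opening 0.143
finger_force 19.999
ROW [-0.0014, 0.0042, -0.0001] [-0.011, 0.005, 2.653]
[ 3.09939516 -7.67541981 -2.16591335]
```

Call:
play_rows:
  rows:
    - [[0,0,0,0,0,-0.2],[0,0,0,0,0,-0.4],[0,0,0,0,0,-0.6],[0,0,0,0,0,-0.8],[0,0,0,0,0,-1],[0,0,0,0,0,-1]]

```text
clock: 6.28
tool_pos: [0.5329, -0.109, 0.4019]
eef_rot: [0.708, 0.706, -0.001, -0.004]
contact_force: [-11.3, 7.5, 6.2]
opening: 0.145
finger_force: 20.0
```

```bash
python3 - <<'E'
from h import *
s=get_state()
for k in ["clock","q","tool_pos","contact_force","moment","opening","finger_force"]: print(k,np.round(s[k],3))
goto([.5355,-.111,.402],-.258)
print(R.from_quat(s["eef_rot"]).inv().apply(s["contact_force"]))
E
```

```text
clock 6.283
q [ 0.472  0.637 -0.589  1.799  0.45   0.851 -0.334]
tool_pos [ 0.533 -0.109  0.402]
contact_force [-11.264   7.48    6.194]
moment [1.657 2.03  0.026]
opening 0.145
finger_force 19.999
ROW [-0.004, 0.0053, -0.0002] [-0.018, 0.008, 3.653]
[  7.48150919 -11.32480476  -6.0785272 ]
```

Call:
play_rows:
  rows:
    - [[0.003,-0.004,0,0,0,-0.2],[0.003,-0.004,0,0,0,-0.4],[0.003,-0.004,0,0,0,-0.6],[0.003,-0.004,0,0,0,-0.8],[0.003,-0.004,0,0,0,-0.92],[0.003,-0.004,0,0,0,-0.92],[0.003,-0.004,0,0,0,-0.92]]

```text
clock: 6.87
tool_pos: [0.5311, -0.1089, 0.402]
eef_rot: [0.53, 0.848, -0.001, -0.003]
contact_force: [-9.2, 4.6, 6.0]
opening: 0.143
finger_force: 20.0
```

```bash
python3 - <<'E'
from h import *
s=get_state()
for k in ["clock","q","tool_pos","contact_force","moment","opening","finger_force"]: print(k,np.round(s[k],3))
goto([.5355,-.111,.402],-.258)
print(R.from_quat(s["eef_rot"]).inv().apply(s["contact_force"]))
E
```

```text
clock 6.867
q [ 0.542  0.663 -0.717  1.801  0.544  0.892  0.028]
tool_pos [ 0.531 -0.109  0.402]
contact_force [-9.156  4.585  6.021]
moment [0.957 1.833 0.16 ]
opening 0.143
finger_force 20.0
ROW [-0.0077, 0.006, -0.0001] [-0.015, 0.007, 4.563]
[ 8.15513226 -6.25740707 -5.9540026 ]
```

Call:
play_rows:
  rows:
    - [[0,0,0,0,0,0],[0,0,0,0,0,0],[0,0,0,0,0,0],[0,0,0,0,0,0],[0,0,0,0,0,0],[0,0,0,0,0,0],[0,0,0,0,0,0],[0,0,0,0,0,0],[0,0,-0.07,0,0,0],[0,0,-0.14,0,0,0],[0,0,-0.21,0,0,0],[0,0,-0.28,0,0,0],[0,0,-0.28,0,0,0.2],[0,0,-0.28,0,0,0.4],[0,0,-0.28,0,0,0.6],[0,0,-0.28,0,0,0.8],[0,0,-0.28,0,0,1],[0,0,-0.28,0,0,1]]
  claw: 0

```text
clock: 8.37
tool_pos: [0.5331, -0.1101, 0.5424]
eef_rot: [0.724, 0.69, -0.0, 0.0]
contact_force: [-0.0, 0.0, 0.2]
opening: 1.002
finger_force: 0.0
```

Call:
play_rows:
  rows:
    - [[0,0,0,0,0,0.2],[0,0,0,0,0,0.4],[0,0,0,0,0,0.6],[0,0,0,0,0,0.8],[0,0,0,0,0,1],[0,0,0,0,0,1]]

```text
clock: 8.87
tool_pos: [0.5332, -0.1101, 0.5422]
eef_rot: [0.871, 0.49, -0.0, 0.0]
contact_force: [-0.5, 0.4, -0.3]
opening: 0.998
finger_force: 0.0
```

Call:
play_rows:
  rows:
    - [[0,0,0,0,0,0.2],[0,0,0,0,0,0.4],[0,0,0,0,0,0.6],[0,0,0,0,0,0.8],[0,0,0,0,0,1],[0,0,0,0,0,1]]

```text
clock: 9.37
tool_pos: [0.5332, -0.1101, 0.5422]
eef_rot: [0.965, 0.26, -0.0, 0.0]
contact_force: [-0.1, -0.0, 0.5]
opening: 1.0
finger_force: 0.0
```

Call:
play_rows:
  rows:
    - [[0,0,0,0,0,0.2],[0,0,0,0,0,0.4],[0,0,0,0,0,0.6],[0,0,0,0,0,0.8],[0,0,0,0,0,1],[0,0,0,0,0,1]]

```text
clock: 9.87
tool_pos: [0.5332, -0.1102, 0.5421]
eef_rot: [1.0, 0.014, -0.0, 0.0]
contact_force: [-0.5, 0.9, 0.3]
opening: 1.002
finger_force: 0.0
```

```bash
python3 - <<'E'
from h import *
s=get_state()
for k in ["clock","q","tool_pos"]: print(k,np.round(s[k],3))
goto([.55,-0.05,.55],-.258)
E
```

```text
clock 9.867
q [ 0.291  0.44  -0.273  1.602  0.128  1.117 -1.555]
tool_pos [ 0.533 -0.11   0.542]
ROW [0.037, -0.1193, -0.0158] [0.001, 0.001, 0.573]
```

Call:
play_rows:
  rows:
    - [[0.037,-0.119,-0.016,0,0,0.2],[0.037,-0.119,-0.016,0,0,0.4],[0.037,-0.119,-0.016,0,0,0.573],[0.037,-0.119,-0.016,0,0,0.573],[0.037,-0.119,-0.016,0,0,0.573]]

```text
clock: 10.28
tool_pos: [0.5501, -0.0506, 0.55]
eef_rot: [0.992, -0.127, -0.0, 0.0]
contact_force: [-0.0, 0.5, 0.8]
opening: 0.997
finger_force: 0.0
```

```bash
python3 - <<'E'
from h import *
d=shot("wrist","w2")
h=cv2.cvtColor(d["pixels"],cv2.COLOR_BGR2HSV);m=(((h[...,0]<6)|(h[...,0]>174))&(h[...,1]>190)).astype(np.uint8);m[:130]=0;m[260:]=0;m[:,:340]=0;m[:,480:]=0
ys,xs=np.nonzero(m);P=np.array([onz(d,(x,y),.262)[:2] for x,y in zip(xs,ys)])
w,v=np.linalg.eigh(np.cov(P.T));print(len(xs),P.mean(0),np.degrees(np.arctan2(v[1,1],v[0,1])))
E
```

```text
978 [ 0.53647514 -0.10720308] 124.37272907923426
```

View pics/w2.png

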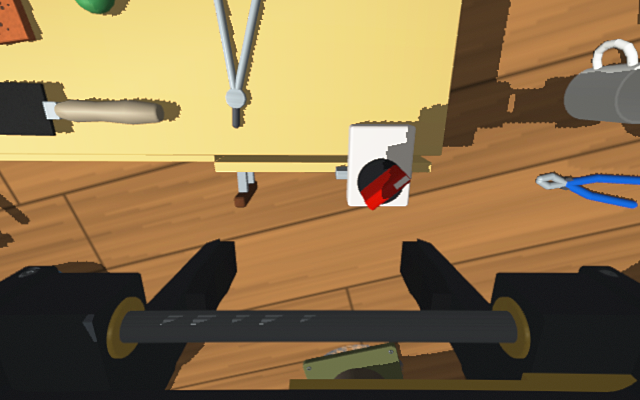

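The knob now points diagonally, with its mark at (400,182) and the far end at (372,205). That is about 2.3–2.4 rad, so the catch is released. The handle's top end is at about (249,187).

```bash
python3 - <<'E'
from h import *
d=pickle.load(open("pics/w2.pkl","rb"))
p=d["pixels"]
cv2.imwrite("pics/w2c.png",cv2.resize(p[150:225,200:300],None,fx=6,fy=6,interpolation=cv2.INTER_NEAREST))
# predicted bar: shelf x from front edge; door face at -24 => bar centre at -58 before deck's edge
e=onz(d,(216,154),.2); print("edge",e)
print(onz(d,(249,187),.189))
x=np.array([np.cos(.257),-np.sin(.257),0])
H=onz(d,(249,187),.189);print("depth vs edge",(H-e)@x)
E
```

```text
edge [0.59721071 0.05077466 0.2       ]
[0.55050794 0.03165498 0.189     ]
depth vs edge -0.040309057273991096
```

View pics/w2c.png

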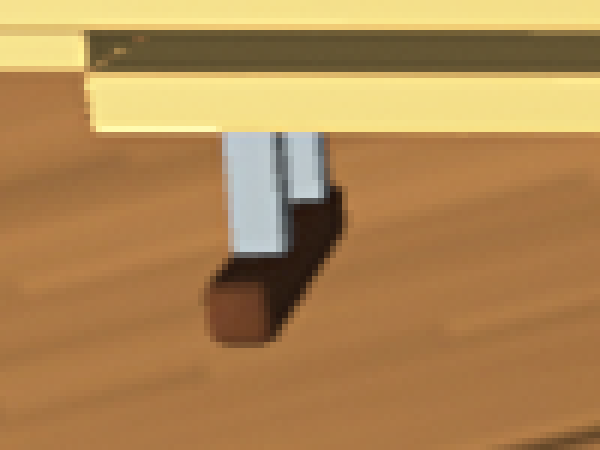

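The lit top face of the handle is the square at crop (238,313), i.e. pixel (239.6,202). The upper-right end is the bottom of the bar.

```bash
python3 - <<'E'
from h import *
d=pickle.load(open("pics/w2.pkl","rb"))
H=onz(d,(239.4,202),.189);e=np.array([.5972,.0508,.2]);x=np.array([np.cos(.257),-np.sin(.257),0])
print(H,"depth vs edge (expect -.058)",(H-e)@x)
for p,q in [((235,202),(244.5,202))]: print(np.linalg.norm(onz(d,p,.189)-onz(d,q,.189)))
H[2]=.45;goto(H,-.258)
E
```

```text
[0.53590548 0.04841863 0.189     ] depth vs edge (expect -.058) -0.05867611440482515
0.011119347439038335
ROW [-0.0779, -0.1856, 0.1998] [0.002, 0.001, 0.002]
```

Call:
play_rows:
  rows:
    - [[-0.026,-0.062,0.05,0,0,0],[-0.052,-0.124,0.1,0,0,0],[-0.078,-0.186,0.15,0,0,0],[-0.078,-0.186,0.2,0,0,0],[-0.078,-0.186,0.25,0,0,0],[-0.078,-0.186,0.3,0,0,0],[-0.078,-0.186,0.35,0,0,0],[-0.078,-0.186,0.4,0,0,0],[-0.078,-0.186,0.43,0,0,0],[-0.078,-0.186,0.448,0,0,0],[-0.078,-0.186,0.448,0,0,0],[-0.078,-0.186,0.448,0,0,0]]

```text
clock: 11.33
tool_pos: [0.5369, 0.049, 0.3264]
eef_rot: [0.991, -0.13, 0.0, 0.0]
contact_force: [0.2, 0.4, -0.1]
opening: 0.998
finger_force: 0.0
```

```bash
python3 - <<'E'
from h import *
s=get_state();print(np.round(s["q"],2),s["contact_force"])
goto([.5359,.0484,.326],-.258)
E
```

```text
[-0.08  0.69 -0.17  1.9   0.2   0.56 -2.2 ] [ 0.15077385  0.39231788 -0.13629542]
ROW [-0.0015, 0.0017, 0.0008] [0.0, -0.0, -0.006]
```

Call:
play_rows:
  rows:
    - [[0,0.001,0,0,0,0],[0,0.001,0,0,0,0],[0,0.001,0,0,0,0],[0,0.001,0,0,0,0],[0,0.001,0,0,0,0],[0,0.001,0,0,0,0],[0,0.001,0,0,0,0],[0,0.001,0,0,0,0],[0,0.001,0,0,0,0],[0,0.001,0,0,0,0],[0,0.001,0,0,0,0],[0,0.001,0,0,0,0],[0,0.001,0,0,0,0],[0,0.001,0,0,0,0],[0,0.001,0,0,0,0],[0,0.001,0,0,0,0]]
  claw: 1
  squeeze: 15

```text
clock: 12.67
tool_pos: [0.5364, 0.0489, 0.3262]
eef_rot: [0.991, -0.131, -0.0, 0.0]
contact_force: [-0.5, -0.3, -0.6]
opening: 0.156
finger_force: 15.0
```

Call:
play_rows:
  rows:
    - [[0,-0.02,0,0,0,0],[0,-0.04,0,0,0,0],[0,-0.06,0,0,0,0],[0,-0.06,0,0,0,0]]

```text
clock: 13.0
tool_pos: [0.5448, 0.0811, 0.3262]
eef_rot: [0.992, -0.129, 0.001, -0.001]
contact_force: [0.3, 2.4, -0.9]
opening: 0.157
finger_force: 15.0
```

```bash
python3 - <<'E'
from h import *
s=get_state()
for k in ["clock","q","tool_pos","contact_force","moment","opening","finger_force"]: print(k,np.round(s[k],3))
goto([.5359,.0484,.326],-.258)
E
```

```text
clock 13.0
q [-0.133  0.703 -0.163  1.869  0.188  0.582 -2.245]
tool_pos [0.545 0.081 0.326]
contact_force [ 0.317  2.404 -0.879]
moment [0.5   0.081 0.004]
opening 0.157
finger_force 15.011
ROW [-0.0004, 0.0678, 0.0001] [-0.006, -0.001, -0.001]
```

Call:
play_rows:
  rows:
    - [[0,-0.03,0,0,0,0],[0,-0.06,0,0,0,0],[0,-0.09,0,0,0,0],[0,-0.12,0,0,0,0],[0,-0.15,0,0,0,0],[0,-0.18,0,0,0,0],[0,-0.2,0,0,0,0],[0,-0.2,0,0,0,0]]

```text
clock: 13.67
tool_pos: [0.5705, 0.179, 0.3262]
eef_rot: [0.992, -0.128, 0.001, -0.002]
contact_force: [-0.4, 3.7, 0.0]
opening: 0.159
finger_force: 15.0
```

```bash
python3 - <<'E'
from h import *
s=get_state()
for k in ["clock","q","tool_pos","contact_force","moment","opening","finger_force"]: print(k,np.round(s[k],3))
goto([.5359,.0484,.326],-.258)
E
```

```text
clock 13.667
q [-0.295  0.752 -0.15   1.727  0.159  0.671 -2.357]
tool_pos [0.571 0.179 0.326]
contact_force [-3.820e-01  3.727e+00  2.000e-03]
moment [ 0.596  0.191 -0.023]
opening 0.159
finger_force 15.035
ROW [-0.0004, 0.2702, -0.0009] [-0.01, -0.002, 0.001]
```

Call:
play_rows:
  rows:
    - [[0,-0.02,0,0,0,0],[0,-0.04,0,0,0,0],[0,-0.06,0,0,0,0],[0,-0.075,0,0,0,0],[0,-0.085,0,0,0,0],[0,-0.092,0,0,0,0],[0,-0.096,0,0,0,0],[0,-0.096,0,0,0,0]]

```text
clock: 14.33
tool_pos: [0.582, 0.2214, 0.3262]
eef_rot: [0.991, -0.13, -0.001, 0.0]
contact_force: [-5.4, -1.4, 4.5]
opening: 0.157
finger_force: 15.0
```

```bash
python3 - <<'E'
from h import *
s=get_state()
for k in ["clock","q","tool_pos","contact_force","moment","opening","finger_force"]: print(k,np.round(s[k],3))
goto([.5364,.0489,.326],-.258)
E
```

```text
clock 14.333
q [-0.359  0.781 -0.141  1.646  0.148  0.726 -2.403]
tool_pos [0.582 0.221 0.326]
contact_force [-5.398 -1.404  4.507]
moment [-0.143  1.022  0.04 ]
opening 0.157
finger_force 15.001
ROW [0.001, 0.3568, 0.0005] [0.001, 0.003, -0.007]
```

Call:
play_rows:
  rows:
    - [[0,-0.004,0,0,0,0],[0,-0.008,0,0,0,0],[0,-0.01,0,0,0,0],[0,-0.01,0,0,0,0]]

```text
clock: 14.67
tool_pos: [0.5827, 0.2225, 0.3261]
eef_rot: [0.991, -0.132, -0.002, 0.004]
contact_force: [-8.3, -9.3, 10.3]
opening: 0.156
finger_force: 15.0
```

Call:
play_rows:
  rows:
    - [[0,0.008,0,0,0,0],[0,0.008,0,0,0,0],[0,0.008,0,0,0,0],[0,0.008,0,0,0,0],[0,0.008,0,0,0,0],[0,0.008,0,0,0,0],[0,0.008,0,0,0,0],[0,0.008,0,0,0,0],[0,0.008,0,0,0,0],[0,0.008,-0.04,0,0,0],[0,0.008,-0.1,0,0,0],[0,0.008,-0.16,0,0,0],[0,0.008,-0.22,0,0,0],[0,0.008,-0.28,0,0,0],[0,0.008,-0.34,0,0,0],[0,0.008,-0.38,0,0,0],[0,0.008,-0.38,0,0,0]]
  claw: 0

```text
clock: 16.08
tool_pos: [0.5835, 0.2224, 0.5214]
eef_rot: [0.991, -0.131, 0.004, -0.003]
contact_force: [1.1, 0.3, 0.5]
opening: 0.998
finger_force: 0.0
```

```bash
python3 - <<'E'
from h import *
d=shot("wrist","w3");print(get_state()["clock"])
E
```

```text
16.1333
```

View pics/w3.png

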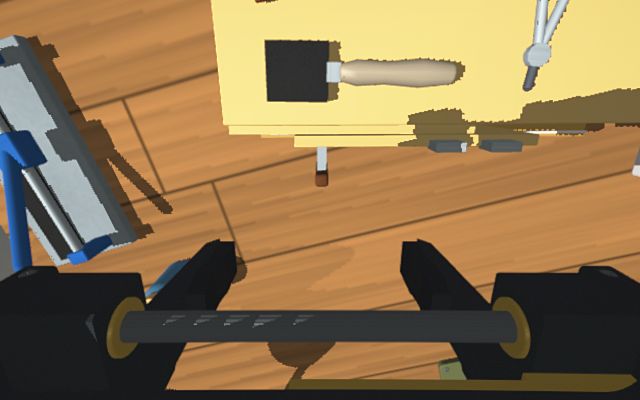

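The handle's top is at (321,181), free of the fingers, with the door over the left panel and the deck items in place. I'll check how far the door travelled and hand in if it passes.

```bash
python3 - <<'E'
from h import *
d=pickle.load(open("pics/w3.pkl","rb"))
H=onz(d,(321.5,181),.189);t=np.linalg.norm((H-[.5359,.0484,.189]));print(H,t)
if t>.172: print(finish_job())
E
```

```text
[0.5806751  0.22190811 0.189     ] 0.17919228103584592
the job is handed in; nothing more can be done
None
```

The catch was turned about 2.3 rad counter-clockwise, its free direction. The door was then slid about 179 mm to its stop and released, and the job was handed in at about 16 s of the 67 s allowed; the hand-in gave no verdict.

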